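# Close a returned speaker on its dowels and hold it pressed

## Task

Take the clear lid off the white dust tray by its knob and set it down flat on the counter, then take the blue front shell out of the tray and close it over the open back shell in the aluminium nest: both dowels in their sockets, control buttons at the orange charging-port end, edges flush all round. Finish while still holding it: keep the shells pressed together with a firm push of about 15 N straight down so that the sticky gasket can grip, without ever crushing them, and do not let go. Set things down rather than dropping them, and leave the shoe, the mug, the toy truck and the lamp with its switch as they are.

Things in the scene. Friction and masses are not known exactly. Their poses are not given: they have to be found in the camera images.
- tray: White plastic dust tray for clean parts, fixed to the counter; open box 196 (x) x 176 (y) x 48 mm high outside, walls and floor 5 mm. Origin: centre of its underside, z up. The front shell lies inside on the floor, its long side roughly along the tray's x, under the lid.
- lid: Loose clear lid with a grey edge, 196 (x) x 176 (y) mm, about 0.22 kg: plate 4 mm thick with a locating lip 5 mm deep and 180 x 160 mm under it, 3 mm loose in the tray's mouth. Origin: centre of the lip's lower edge, z up; the plate's underside is 5 mm and its upper face 9 mm above the origin. On the tray its origin is 43 mm above the tray's origin; lying flat on the counter it is at height 0.
- lid_knob: The lid's round black knob, in the middle of the lid, standing 31 mm above the plate's upper face: 16 mm wide stem for the lowest 9 mm, above it a head 30 mm wide from 9 to 31 mm. Origin: on its axis, at the plate's upper face; z up.
- front_shell: Front half of a portable speaker, an upside-down blue tub 150 (x) x 62 (y) x 26 mm high, about 0.17 kg, walls 3 mm. Two round black grilles on top; three orange buttons in a row at its +x end. Origin: centre of its underside (the split line), z up, right side up as it lies. Two sockets open downward at the split line: socket_a, socket_b. Grip it across the flat long sides (62 mm).
- back_shell: Back half of the speaker, an open blue tub 150 (x) x 62 (y) x 24 mm high, cells and a green board inside, held in the nest; orange charging-port flap on its +x end. Origin: centre of its underside, z up, 18 mm above the counter; rim (split line) 24 mm above the origin. Closed properly, the front shell has its x, y and yaw and lies 24 mm above this origin. Over 60 N crushes the shells.
- nest: Aluminium holding nest fixed to the counter: plate 200 (x) x 96 (y) x 8 mm, end stops up to 28 mm and four side cheeks up to 24 mm above the counter. Origin: centre of its underside; axes as the back shell's. Soft foam carries the back shell: pushed straight down it yields about 1 mm per 4 N and springs back; after 7 mm (28 N) it is rigid. The gasket grips from 8 N up.
- socket_a (a point): Mouth of the round socket in the front shell's underside, 10 mm wide with a 2 mm chamfer, 14 mm deep; in the front shell's frame at x -60, y +16, z 0 mm.
- socket_b (a point): Mouth of the slotted socket in the front shell's underside, 13 (x) x 10 (y) mm with a 2 mm chamfer, 14 mm deep; in the front shell's frame at x +60, y 0, z 0 mm.
- dowel_a (a point): Axis of the white dowel for socket_a, at the level of the back shell's rim (back shell's frame: x -60, y +16, z +24 mm). The dowel is 8 mm thick and stands 12 mm above the rim, its last 4 mm tapering to 4 mm.
- dowel_b (a point): The same for the dowel of socket_b (back shell's frame: x +60, y 0, z +24 mm); same thickness and height.
- shoe: Black shoe with a black rubber sole and white laces, 280 mm long (x, toe at +x), 98 mm wide, 103 mm high. Origin: middle of the sole's underside. To be left alone.
- mug: White ceramic mug, 82 mm wide, 95 mm high, handle at its +y. Origin: centre of its underside. To be left alone.
- toy_truck: Green plastic toy dump truck on black wheels, 174 mm long (x, cab at -x), 76 mm wide, 81 mm high. Origin: at the counter under its middle. To be left alone.
- lamp: Inspection lamp fixed to the counter: aluminium base 150 (x) x 110 (y) x 26 mm, thin jointless arm rising to a white round head 124 mm wide, 385 to 421 mm above the counter. Origin: centre of the base's underside. To be left alone.
- lamp_switch (a joint): The small red toggle switch on the lamp's base, angle in rad: 0 leaning to the robot (off), 0.87 leaning away (on). To be left as it is.
There are look-alikes about, which are no part of the job. Of the things that look like the nest, take the one that is farthest to the robot's right at the start.

How it is judged:
By the outcome, as a careful person would: the job done as asked, in the order asked, and still so for the second after the job is handed in, while the arm keeps its last pose, push and grip.
It also fails if it takes over 72 s, if anything falls off the work surface, if the arm or the gripper's body presses on something with over 40 N, if the wrist force passes 120 N, or if a joint passes its speed limit or range.

## Robot

A 7-joint arm with a two-finger parallel gripper is mounted at the origin on the work surface. World frame = base frame: x ahead of the robot, y to its left, z up, the work surface at z = 0. Lengths are in m, angles in rad, forces in N, time in s.
With the tool pointing down it reaches from about 0.4 to 0.85 m from the base axis. Payload 10.4 kg.
Tool frame: the origin (TCP) lies midway between the tips of the shut fingers; the grasp point (between the pads) lies 19 mm behind it; z points along the fingers, y is the line along which they close (so a half turn about z gives the same grasp; the last joint's range is limited). The gripper opens to 87 mm and grips with 3 to 60 N. Pads are 19 mm wide; open, the fingers measure 117 mm over their backs; the gripper's body (75 mm by 190 mm) begins 51 mm behind the grasp point.
Start: joints at [1.202, 0.332, -0.065, 1.46, 0.022, 1.35, -0.088], TCP at [0.212, -0.588, 0.223] pointing down, gripper open.
Joint ranges: [-2.6, 2.6], [-0.5, 2.12], [-1.47, 1.34], [0.16, 2.42], [-1.27, 4.41], [0.06, 2.06], [-2.6, 2.6]. Speed limits (rad/s): [2.22, 2.22, 2.79, 2.79, 3.14, 3.14, 3.14].

## Interface

Orientations are given as a unit quaternion [x, y, z, w].
In Python, from bench import sensors, eyes, order gives the robot as it stands.
- The arm moves only by the tool arm_command, never from a script. Its argument "steps" is a list of rows, each an object with "rot": the turn, a rotation vector about the world's x, y, z in degrees, a list of three; "slide": the shift along the world's x, y, z in m, a list of three; "grip": the opening, from 0 (shut) to 1 (fully open). A call has exactly 8 rows; each row shifts and turns the commanded pose from where the row before left it; what a row does not reach is not made up. A row lasts 1/8 s, in which the tool goes at most 62.5 mm and 10.7 degrees, less where a joint would pass 70% of its speed; a pose out of reach is approached as far as the arm can. A call with a gripper value outside its range is refused whole. The fingers move at their own pace and stop on an object; "newtons" is the grip in N (left out, the last holds). Time passes only in rows, so rows that do not move let the fingers close, or fill a call up. It gives the time, the measured TCP pose, the force, the opening and the grip force at its end, in the units of the state.
- sensors.read_state(): the state, without advancing time (a new reading comes with each control period).
- eyes.camera(name): name is "side" or "top"; returns a dict with "pixels" (420x560x3 uint8, red, green, blue), "intrinsics" (3x3 intrinsics, pixels), "k1" (the pictures are not rectified: a ray, as slopes to the right and down, at radius r is drawn at 1 + k1 r^2 times it, then the intrinsics apply), "pose" (4x4, takes a point from camera to world coordinates). Camera axes: x right, y down, z forward; pixel columns grow to the right and rows downward; lengths in m; the calibration is good to about 2 mm. A picture is of the moment at which its call begins. There is no depth.
- order.close_job(): hands the job in; it is judged then, once.
Trained networks look in a picture, given as the dict that the camera call returned (one of the last four; its "shot" number tells which), for a name from the list of things; names that differ only in an ending like _2 or _b are one class to them, and where a whole thing is asked for, a point or a joint stands for the part that bears it (a point fixed in the world has none). Each returns a list of dicts, best first, with "conf" (0 to 1); they miss things now and then, are a little off and sometimes report something else, mostly with a low value. They report only what shows in the picture. A call takes as long as a camera call. They do not tell look-alikes from the thing itself.
- eyes.look_for(name, picture): "bbox" ([left, top, right, bottom] in pixels, round what is visible of it).
The state is a dict: "time": time; "joint_positions": joint angles; "joint_vel": joint speeds; "joint_torque": joint torques, N m; "ee_pos": TCP position; "eef_rot": TCP orientation; "ft_force": force on the tool from outside, world axes, zero at the start; "torque": the same for the moment, N m; "width": finger opening in m; "grip_force": force on a finger pad.
Only numpy, scipy, OpenCV 4.12 (cv2) and the standard library are available. Lean on these libraries where they do the work, as an engineer would, in place of code of your own. Each camera call takes 0.05 s, during which the arm holds its last target. There are 200 camera calls.

## Working session

There is one attempt and no reset: what is moved stays moved. The work goes in short steps, Python scripts to look and compute and a tool call to move; the robot and the scene stay as the last step left them, time stands still between calls to the robot, and variables do not carry over. Pictures are saved under pics/ and viewed, at most 10 in all, crops included, and the job is handed in when it is done.

Besides the shell and the picture viewer there is one more tool, called after "Call:" as a command line: name --argument value ..., lists and objects as JSON in quotes. arm_command: Moves the arm, as the interface text tells. Its arguments: {"type":"object","properties":{"steps":{"type":"array","items":{"type":"object","properties":{"rot":{"type":"array","items":{"type":"number"}},"slide":{"type":"array","items":{"type":"number"}},"grip":{"type":"number"}}}},"newtons":{"type":"number"}},"required":["steps"]}

```bash
mkdir -p pics; ls; cat > h.py <<'E'
import numpy as np,cv2
from bench import sensors,eyes,order
def save(p,n): cv2.imwrite(n,cv2.cvtColor(p["pixels"],cv2.COLOR_RGB2BGR))
def ray(p,u,v):
    K=np.array(p["intrinsics"]);T=np.array(p["pose"]);k=p["k1"]
    d=np.array([(u-K[0,2])/K[0,0],(v-K[1,2])/K[1,1]]);s=d.copy()
    for _ in range(30): s=d/(1+k*(s@s))
    return T[:3,3],T[:3,:3]@np.array([s[0],s[1],1])
def at(p,u,v,z):
    o,d=ray(p,u,v);return o+d*(z-o[2])/d[2]
def proj(p,X):
    K=np.array(p["intrinsics"]);T=np.array(p["pose"]);c=T[:3,:3].T@(np.array(X)-T[:3,3]);s=c[:2]/c[2]
    s=s*(1+p["k1"]*(s@s));return np.array([K[0,0]*s[0]+K[0,2],K[1,1]*s[1]+K[1,2]])
def tri(obs):
    A=np.zeros((3,3));b=np.zeros(3)
    for p,u,v in obs:
        o,d=ray(p,u,v);d=d/np.linalg.norm(d);M=np.eye(3)-np.outer(d,d);A+=M;b+=M@o
    X=np.linalg.solve(A,b);return X,[np.round(proj(p,X)-[u,v],1) for p,u,v in obs]
E
python3 - <<'E'
from h import *
np.set_printoptions(precision=4,suppress=True)
s=sensors.read_state();print(s)
for n in("side","top"):
    p=eyes.camera(n);save(p,f"pics/{n}0.png");print(n,p["intrinsics"],p["k1"],p["pose"])
    for t in["tray","lid","lid_knob","front_shell","back_shell","nest","dowel_a","shoe","mug","toy_truck","lamp","lamp_switch"]:
        print(t,[(np.round(d["bbox"],0).tolist(),round(d["conf"],2)) for d in eyes.look_for(t,p)[:4]])
E
```

```text
pics
{'time': 0.0, 'joint_positions': array([ 1.2024,  0.3329, -0.0647,  1.4609,  0.0216,  1.3499, -0.0885]), 'joint_vel': array([ 0.0011, -0.0017, -0.0011, -0.0003, -0.0003, -0.0007,  0.0001]), 'joint_torque': array([  0.0008, -62.3251,   0.0253, -38.9897,  -0.0613,   0.0398,
         0.0001]), 'ee_pos': array([ 0.2117, -0.5877,  0.2218]), 'eef_rot': array([ 0.9851,  0.172 , -0.0002, -0.0007]), 'ft_force': array([-1.1218,  0.2274, -0.0055]), 'torque': array([ 0.034 , -0.01  , -0.0347]), 'grip_force': 0.0, 'width': 0.08707047654444929}
side [[465.3368   0.     282.119 ]
 [  0.     465.3368 203.0236]
 [  0.       0.       1.    ]] -0.14528140668005488 [[ 0.9836 -0.1383  0.116   0.3432]
 [-0.1804 -0.7792  0.6002 -1.0316]
 [ 0.0073 -0.6113 -0.7914  1.3563]
 [ 0.      0.      0.      1.    ]]
tray [([251.0, 164.0, 305.0, 175.0], 0.58)]
lid [([253.0, 133.0, 303.0, 167.0], 0.93), ([322.0, 141.0, 345.0, 172.0], 0.25)]
lid_knob [([251.0, 247.0, 312.0, 277.0], 0.71), ([271.0, 141.0, 281.0, 154.0], 0.6)]
front_shell []
back_shell [([260.0, 248.0, 306.0, 269.0], 0.83), ([184.0, 150.0, 230.0, 17
[... 608 characters left out ...]
   1.    ]] -0.11811944605825127 [[-0.0219 -0.9887  0.1486  0.3177]
 [-0.9996  0.0243  0.0148 -0.0365]
 [-0.0182 -0.1482 -0.9888  1.5427]
 [ 0.      0.      0.      1.    ]]
tray [([228.0, 183.0, 230.0, 227.0], 0.57)]
lid [([174.0, 168.0, 234.0, 237.0], 0.75)]
lid_knob []
front_shell []
back_shell [([339.0, 192.0, 370.0, 238.0], 0.91), ([184.0, 261.0, 223.0, 312.0], 0.66)]
nest [([182.0, 251.0, 230.0, 318.0], 0.77), ([331.0, 187.0, 373.0, 249.0], 0.74)]
dowel_a [([341.0, 194.0, 368.0, 242.0], 0.62), ([186.0, 258.0, 225.0, 310.0], 0.59)]
shoe [([89.0, 178.0, 136.0, 263.0], 0.94)]
mug [([212.0, 120.0, 243.0, 156.0], 0.79)]
toy_truck []
lamp [([440.0, 167.0, 521.0, 239.0], 0.84)]
lamp_switch []
```

```bash
python3 - <<'E'
import cv2,numpy as np
t=cv2.imread("pics/top0.png");s=cv2.imread("pics/side0.png")
cv2.imwrite("pics/top0c.png",cv2.resize(t[90:390,60:540],None,fx=1.66,fy=1.66,interpolation=cv2.INTER_CUBIC))
cv2.imwrite("pics/side0c.png",cv2.resize(s[80:390,150:420],None,fx=1.9,fy=1.9,interpolation=cv2.INTER_CUBIC))
E
```

```text
(no output)
```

View pics/top0c.png

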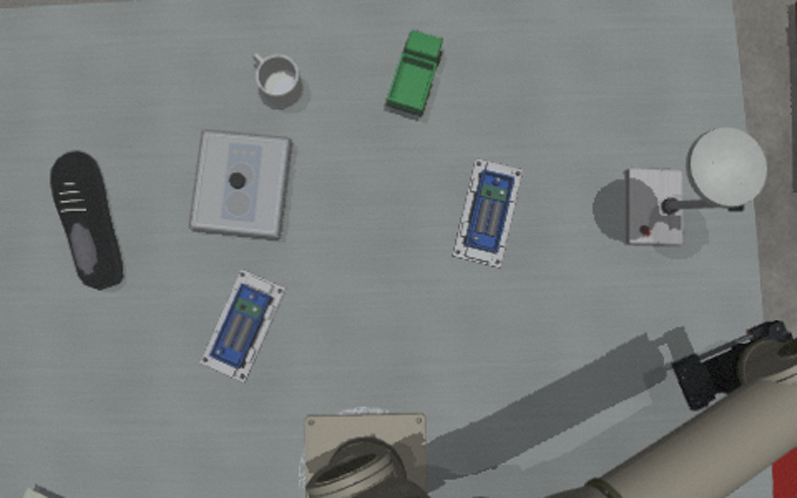

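View pics/side0c.png

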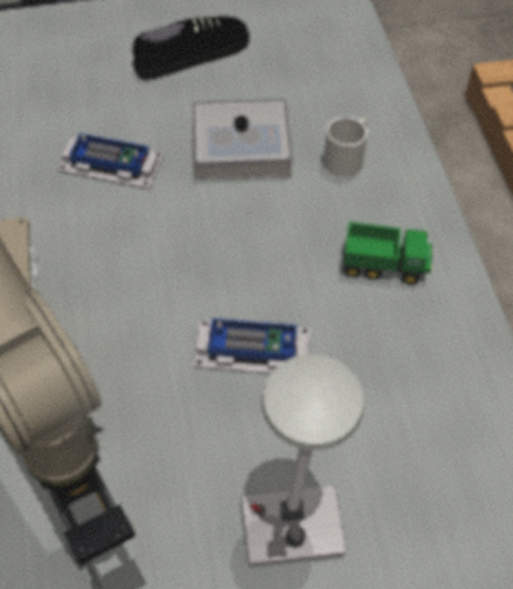

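```bash
python3 - <<'E'
import cv2,numpy as np
t=cv2.imread("pics/top0.png");s=cv2.imread("pics/side0.png")
f=lambda i,a,b,w,h,k:cv2.resize(i[b:b+h,a:a+w],(w*k,h*k),interpolation=cv2.INTER_CUBIC)
# top: nest 325..385,180..255 ; tray 168..240,162..242
A=np.hstack([f(t,325,182,48,72,8)[:, :400],f(t,170,166,66,74,6)[:432]][0:1])
o=np.zeros((600,800,3),np.uint8)
def put(im,x,y):o[y:y+im.shape[0],x:x+im.shape[1]]=im[:600-y,:800-x]
put(f(t,328,184,50,68,6),0,0);put(f(t,170,164,68,76,5),310,0)
put(f(s,250,240,68,36,5),0,412);put(f(s,246,128,64,52,4),345,390)
cv2.imwrite("pics/crop1.png",o)
E
```

```text
(no output)
```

View pics/crop1.png

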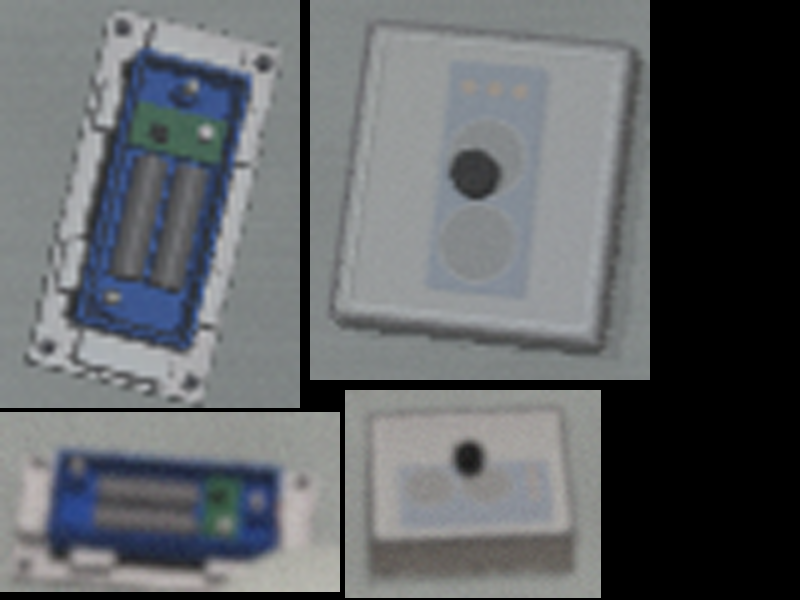

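```bash
cat >> h.py <<'E'
from scipy.optimize import minimize
def box(x,y,yaw,L,W,z0,z1):
    c,s=np.cos(yaw),np.sin(yaw)
    return [[x+c*a*L/2-s*b*W/2,y+s*a*L/2+c*b*W/2,z] for z in(z0,z1) for a in(-1,1) for b in(-1,1)]
def rend(p,P,S=8):
    q=np.array([proj(p,X) for X in P]);m=np.zeros((420*S,560*S),np.uint8)
    h=cv2.convexHull(((q+.5)*S-.5).astype(np.float32)).reshape(-1,2)
    cv2.fillConvexPoly(m,np.round(h*16).astype(np.int32),255,shift=4)
    return cv2.resize(m,(560,420),interpolation=cv2.INTER_AREA)/255.
def blue(p):
    i=cv2.GaussianBlur(p["pixels"],(0,0),.5).astype(float);return np.clip((i[...,2]-i[...,0]-15)/40,0,1)
def fitbox(p,soft,x0,L,W,z0,z1,inner=(.85,.7)):
    """x,y,yaw of a box whose outline fits a soft mask (inside ignored)"""
    g=[1.]
    def f(v):
        r=rend(p,box(*v,L,W,z0,z1));i=rend(p,box(*v,L*inner[0],W*inner[1],z1,z1))
        near=rend(p,box(*v,L+.03,W+.03,z0,z1));return (((r-soft)**2)*near*(1-i)).sum()
    s=np.array([[0,0,0],[.008,0,0],[0,.008,0],[0,0,.08]])
    o=minimize(f,x0,method="Nelder-Mead",options=dict(initial_simplex=np.array(x0)+s,xatol=2e-4,fatol=1e-2,maxiter=120))
    return o.x,o.fun
E
python3 - <<'E'
from h import *
np.set_printoptions(precision=4,suppress=True)
T=eyes.camera("top");S=eyes.camera("side")
# dowels: by crop pixel -> full pixel
c=lambda x,y,a,b,k:((x+.5)/k-.5+a,(y+.5)/k-.5+b)
db=[c(190,88,328,184,6),c(258,500-412,250,240,5)]; da=[c(112,297,328,184,6),c(76,463-412,250,240,5)]
for n,(a,b) in dict(b=db,a=da).items(): print("dowel",n,tri([(T,*a),(S,*b)]))
kn=[c(475-310,173,170,164,5),c(469-345,457-390,246,128,4)]
print("knob",tri([(T,*kn[0]),(S,*kn[1])]))
x0=at(T,*c(163,205,328,184,6),.042);print(x0)
for n,p in(("T",T),("S",S)):
    print(n,"back",fitbox(p,blue(p),[x0[0],x0[1],-.2],.150,.062,.028,.042))
for n,a in dict(truck=(415,75),mug=(278,78),shoe=(87,220),decoy=(242,325),lamp=(655,205),tray=(243,185),spot=(372,205)).items():
    print(n,at(T,a[0]/1.66+60,a[1]/1.66+90,.03))
# lid plate corners
for q in[(372,22),(636,45),(602,350),(333,318)]: print("lid corner",at(T,*c(q[0]-310,q[1],170,164,5),.05))
E
```

```text
dowel b (array([ 0.5572, -0.2668,  0.0422]), [array([0. , 0.1]), array([ 0.1, -0. ])])
dowel a (array([ 0.4448, -0.2198,  0.0459]), [array([0. , 0.4]), array([ 0.4, -0.1])])
knob (array([0.5646, 0.2339, 0.0667]), [array([0. , 0.5]), array([ 0.4, -0.1])])
[ 0.4948 -0.2495  0.042 ]
T back (array([ 0.4997, -0.2511, -0.2692]), np.float64(70.29784529988466))
S back (array([ 0.4966, -0.2559, -0.2629]), np.float64(103.50236711841599))
truck [ 0.7751 -0.1158  0.03  ]
mug [0.7767 0.1585 0.03  ]
shoe [0.4989 0.5412 0.03  ]
decoy [0.2896 0.2306 0.03  ]
lamp [ 0.5017 -0.5793  0.03  ]
tray [0.5613 0.2282 0.03  ]
spot [ 0.5157 -0.0239  0.03  ]
lid corner [0.6706 0.3054 0.05  ]
lid corner [0.6503 0.1323 0.05  ]
lid corner [0.453  0.1555 0.05  ]
lid corner [0.4772 0.3288 0.05  ]
```

The pictures show the target nest at top crop (487,212), which is farthest to the robot's right. The look-alike nest is at (242,325). The tray, lid and knob are at (240,183), and the shell's buttons point away from the robot. In the close crop the target's charging port and dowel B are also at the far (+x) end. I take this nest.

Call:
arm_command --steps '[{"slide":[0.03,0.036,0.003],"rot":[0,0,-3.4],"grip":1},{"slide":[0.03,0.036,0.003],"rot":[0,0,-3.4],"grip":1},{"slide":[0.03,0.036,0.003],"rot":[0,0,-3.4],"grip":1},{"slide":[0.03,0.036,0],"rot":[0,0,-3.4],"grip":1},{"slide":[0.03,0.036,0],"rot":[0,0,-3.4],"grip":1},{"slide":[0.03,0.036,0],"rot":[0,0,-3.4],"grip":1},{"slide":[0.03,0.036,0],"rot":[0,0,-3.4],"grip":1},{"slide":[0.03,0.036,0],"rot":[0,0,-3.4],"grip":1}]'

```text
time: 2.4
ee_pos: [0.4527, -0.2988, 0.2318]
eef_rot: [0.998, -0.065, 0.0, 0.0]
ft_force: [-0.2, -0.3, -0.1]
width: 0.0871
grip_force: 0.0
```

Call:
arm_command --steps '[{"slide":[0.014,0.055,0],"rot":[0,0,0],"grip":1},{"slide":[0.014,0.055,0],"rot":[0,0,0],"grip":1},{"slide":[0.014,0.055,0],"rot":[0,0,0],"grip":1},{"slide":[0.014,0.055,0],"rot":[0,0,0],"grip":1},{"slide":[0.014,0.055,0],"rot":[0,0,0],"grip":1},{"slide":[0.014,0.055,0],"rot":[0,0,0],"grip":1},{"slide":[0.014,0.055,0],"rot":[0,0,0],"grip":1},{"slide":[0.014,0.055,0],"rot":[0,0,0],"grip":1}]'

```text
time: 3.4
ee_pos: [0.5643, 0.1415, 0.2318]
eef_rot: [0.998, -0.065, 0.0, 0.0]
ft_force: [0.4, -1.6, 0.9]
width: 0.0874
grip_force: 0.0
```

Call:
arm_command --steps '[{"slide":[0,0.05,0],"grip":1},{"slide":[0,0.042,-0.02],"grip":1},{"slide":[0,0,-0.04],"grip":1},{"slide":[0,0,-0.04],"grip":1},{"slide":[0,0,-0.025],"grip":1},{"slide":[0,0,0],"grip":1},{"slide":[0,0,0],"grip":1},{"slide":[0,0,0],"grip":1}]'

```text
schema error: expected keys rot, slide, grip
```

```bash
python3 - <<'E'
from h import *
s=sensors.read_state();print(s["ee_pos"],s["ft_force"])
o=np.zeros((420,800,3),np.uint8)
for n,x in(("top",0),("side",400)):
    p=eyes.camera(n);e=s["ee_pos"];u,v=np.round(proj(p,[e[0],e[1],.076])).astype(int)
    print(n,u,v,proj(p,e))
    c=p["pixels"][v-35:v+35,u-33:u+33,::-1];o[:,x:x+396]=cv2.resize(c,None,fx=6,fy=6,interpolation=cv2.INTER_CUBIC)
cv2.imwrite("pics/knob.png",o)
E
```

```text
[0.56426479 0.14152542 0.23181153] [ 0.38231526 -1.55600185  0.90596484]
top 231 198 [224.43099369 188.61471453]
side 281 160 [281.42826067 129.3621699 ]
```

View pics/knob.png

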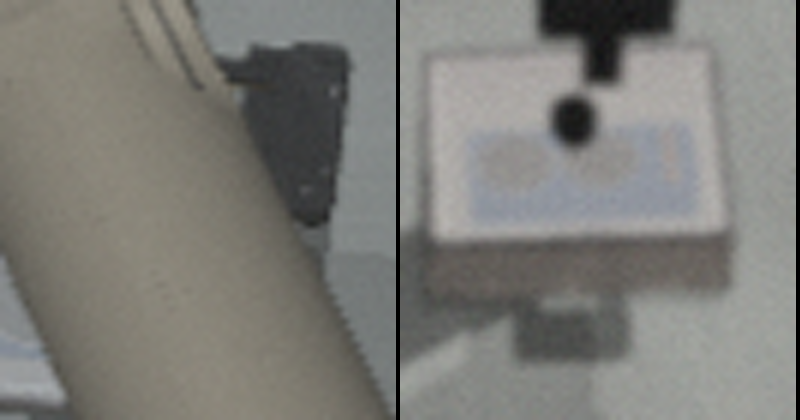

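The move was refused because rows need "rot". The picture shows the gripper still up at y 0.14, with the arm hiding the knob from the top camera. I'll resend the move.

Call:
arm_command --steps '[{"slide":[0,0.05,0],"rot":[0,0,0],"grip":1},{"slide":[0,0.042,-0.02],"rot":[0,0,0],"grip":1},{"slide":[0,0,-0.04],"rot":[0,0,0],"grip":1},{"slide":[0,0,-0.04],"rot":[0,0,0],"grip":1},{"slide":[0,0,-0.04],"rot":[0,0,0],"grip":1},{"slide":[0,0,-0.025],"rot":[0,0,0],"grip":1},{"slide":[0,0,-0.01],"rot":[0,0,0],"grip":1},{"slide":[0,0,0],"rot":[0,0,0],"grip":1}]'

```text
time: 4.5
ee_pos: [0.5639, 0.2318, 0.0567]
eef_rot: [0.998, -0.065, -0.0, 0.0]
ft_force: [-0.4, 0.1, 0.6]
width: 0.0871
grip_force: 0.0
```

Call:
arm_command --newtons 20 --steps '[{"slide":[0,0,0],"rot":[0,0,0],"grip":0},{"slide":[0,0,0],"rot":[0,0,0],"grip":0},{"slide":[0,0,0],"rot":[0,0,0],"grip":0},{"slide":[0,0,0],"rot":[0,0,0],"grip":0},{"slide":[0,0,0],"rot":[0,0,0],"grip":0},{"slide":[0,0,0],"rot":[0,0,0],"grip":0},{"slide":[0,0,0],"rot":[0,0,0],"grip":0},{"slide":[0,0,0],"rot":[0,0,0],"grip":0}]'

```text
time: 5.5
ee_pos: [0.5639, 0.232, 0.0565]
eef_rot: [0.998, -0.064, -0.0, 0.0]
ft_force: [-0.1, -0.1, -0.6]
width: 0.029
grip_force: 20.0
```

Call:
arm_command --steps '[{"slide":[0,0,0.01],"rot":[0,0,0],"grip":0},{"slide":[0,0,0.02],"rot":[0,0,0],"grip":0},{"slide":[0,0,0.025],"rot":[0,0,0],"grip":0},{"slide":[0,0,0.025],"rot":[0,0,0],"grip":0},{"slide":[-0.005,-0.015,0.01],"rot":[0,0,0],"grip":0},{"slide":[-0.007,-0.03,0],"rot":[0,0,0],"grip":0},{"slide":[-0.008,-0.035,0],"rot":[0,0,0],"grip":0},{"slide":[-0.01,-0.04,0],"rot":[0,0,0],"grip":0}]'

```text
time: 6.5
ee_pos: [0.533, 0.11, 0.1466]
eef_rot: [0.998, -0.064, -0.0, 0.0]
ft_force: [1.1, -0.6, -2.7]
width: 0.0293
grip_force: 20.0
```

Call:
arm_command --steps '[{"slide":[-0.01,-0.04,0],"rot":[0,0,0],"grip":0},{"slide":[-0.01,-0.04,0],"rot":[0,0,0],"grip":0},{"slide":[-0.005,-0.03,0],"rot":[0,0,0],"grip":0},{"slide":[-0.005,-0.02,-0.01],"rot":[0,0,0],"grip":0},{"slide":[0,-0.007,-0.025],"rot":[0,0,0],"grip":0},{"slide":[0,0,-0.03],"rot":[0,0,0],"grip":0},{"slide":[0,0,-0.03],"rot":[0,0,0],"grip":0},{"slide":[0,0,-0.02],"rot":[0,0,0],"grip":0}]'

```text
time: 7.5
ee_pos: [0.5024, -0.0261, 0.0304]
eef_rot: [0.998, -0.065, -0.001, 0.0]
ft_force: [0.5, 0.0, -2.9]
width: 0.0292
grip_force: 20.0
```

Call:
arm_command --steps '[{"slide":[0,0,-0.008],"rot":[0,0,0],"grip":0},{"slide":[0,0,-0.004],"rot":[0,0,0],"grip":0},{"slide":[0,0,-0.002],"rot":[0,0,0],"grip":0},{"slide":[0,0,-0.001],"rot":[0,0,0],"grip":0},{"slide":[0,0,-0.001],"rot":[0,0,0],"grip":0},{"slide":[0,0,-0.001],"rot":[0,0,0],"grip":0},{"slide":[0,0,0],"rot":[0,0,0],"grip":0},{"slide":[0,0,0],"rot":[0,0,0],"grip":0}]'

```text
time: 8.5
ee_pos: [0.5039, -0.025, 0.0146]
eef_rot: [0.998, -0.064, 0.0, 0.0]
ft_force: [0.3, -0.4, -2.7]
width: 0.0293
grip_force: 20.0
```

Call:
arm_command --steps '[{"slide":[0,0,-0.0005],"rot":[0,0,0],"grip":0},{"slide":[0,0,-0.0005],"rot":[0,0,0],"grip":0},{"slide":[0,0,-0.0005],"rot":[0,0,0],"grip":0},{"slide":[0,0,-0.0005],"rot":[0,0,0],"grip":0},{"slide":[0,0,0],"rot":[0,0,0],"grip":0},{"slide":[0,0,0],"rot":[0,0,0],"grip":0},{"slide":[0,0,0],"rot":[0,0,0],"grip":0},{"slide":[0,0,0],"rot":[0,0,0],"grip":0}]'

```text
time: 9.5
ee_pos: [0.5039, -0.025, 0.0134]
eef_rot: [0.998, -0.064, 0.0, 0.0]
ft_force: [-6.4, 0.3, 10.6]
width: 0.0293
grip_force: 20.0
```

Contact with a 10 N push, so it is down. I'll release and rise, then look.

Call:
arm_command --steps '[{"slide":[0,0,0.0007],"rot":[0,0,0],"grip":0},{"slide":[0,0,0],"rot":[0,0,0],"grip":0.5},{"slide":[0,0,0],"rot":[0,0,0],"grip":0.8},{"slide":[0,0,0],"rot":[0,0,0],"grip":1},{"slide":[0,0,0],"rot":[0,0,0],"grip":1},{"slide":[0,0,0.03],"rot":[0,0,0],"grip":1},{"slide":[0,0,0.05],"rot":[0,0,0],"grip":1},{"slide":[0,0,0.05],"rot":[0,0,0],"grip":1}]'

```text
time: 10.5
ee_pos: [0.5036, -0.0249, 0.1446]
eef_rot: [0.998, -0.064, -0.0, -0.0]
ft_force: [0.8, 0.9, -0.6]
width: 0.0853
grip_force: 0.0
```

```bash
python3 - <<'E'
from h import *
np.set_printoptions(precision=4,suppress=True)
print(sensors.read_state()["ee_pos"])
T=eyes.camera("top");S=eyes.camera("side")
for n,p in(("T",T),("S",S)):
    for t in("front_shell","lid"):print(n,t,[(d["bbox"],d["conf"]) for d in eyes.look_for(t,p)[:3]])
    for z in(.029,):
        print(n,fitbox(p,blue(p),[.565,.225,-.1],.150,.062,.015,.031,inner=(.6,.4)))
o=np.zeros((560,800,3),np.uint8)
o[:,:400]=cv2.resize(T["pixels"][150:290,170:270,::-1],(400,560),interpolation=cv2.INTER_CUBIC)
o[:400,400:]=cv2.resize(S["pixels"][110:210,230:330,::-1],(400,400),interpolation=cv2.INTER_CUBIC)
cv2.imwrite("pics/shell.png",o)
E
```

```text
[ 0.5036 -0.0249  0.1446]
T front_shell [([194.3, 173.9, 218.7, 224.6], 0.73)]
T lid [([255.1, 191.1, 312.9, 245.9], 0.82)]
T (array([ 0.57  ,  0.2347, -0.1101]), np.float64(248.99998985966934))
S front_shell [([262.0, 146.3, 299.1, 161.5], 0.51), ([261.3, 247.1, 305.5, 270.6], 0.43)]
S lid [([247.8, 189.7, 301.3, 230.0], 0.7), ([261.7, 143.7, 299.5, 164.2], 0.2)]
S (array([ 0.5673,  0.2294, -0.1569]), np.float64(271.26096289888505))
```

View pics/shell.png

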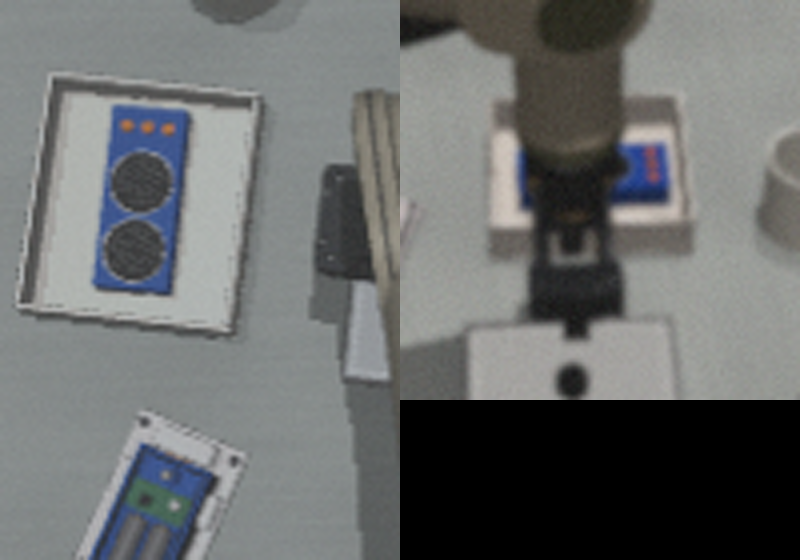

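The lid lies flat on the counter. The shell shows clearly from the top at px ~(204.7,199), with its buttons at the far end. The gripper blocks the side view, so I'll step aside for a second view.

Call:
arm_command --steps '[{"slide":[-0.01,0.003,0.02],"rot":[0,0,0],"grip":1},{"slide":[-0.02,0.003,0.02],"rot":[0,0,0],"grip":1},{"slide":[-0.03,0.005,0.02],"rot":[0,0,0],"grip":1},{"slide":[-0.03,0.005,0],"rot":[0,0,0],"grip":1},{"slide":[-0.01,0.005,0],"rot":[0,0,0],"grip":1},{"slide":[0,0,0],"rot":[0,0,0],"grip":1},{"slide":[0,0,0],"rot":[0,0,0],"grip":1},{"slide":[0,0,0],"rot":[0,0,0],"grip":1}]'

```text
time: 11.8
ee_pos: [0.4043, -0.0041, 0.203]
eef_rot: [0.998, -0.064, -0.0, -0.0]
ft_force: [-0.6, -0.6, -0.0]
width: 0.087
grip_force: 0.0
```

```bash
cat >> h.py <<'E'
def blobs(p,c,z,rad=.11):
    """blue pixels close to world point c -> min-area rect corners, on plane z"""
    b=(cv2.resize(blue(p),None,fx=8,fy=8,interpolation=cv2.INTER_CUBIC)>.5).astype(np.uint8)
    u=proj(p,[c[0],c[1],z]);m=np.zeros_like(b);r=np.linalg.norm(proj(p,[c[0]+rad,c[1],z])-u)
    cv2.circle(m,tuple(int(t) for t in (u+.5)*8),int(r*8),1,-1)
    cs,_=cv2.findContours(b*m,cv2.RETR_EXTERNAL,cv2.CHAIN_APPROX_NONE);k=max(cs,key=cv2.contourArea).reshape(-1,2)
    W=np.array([at(p,(x+.5)/8-.5,(y+.5)/8-.5,z)[:2] for x,y in k[::3]])
    return W,cv2.minAreaRect((W*1000).astype(np.float32))
E
python3 - <<'E'
from h import *
np.set_printoptions(precision=4,suppress=True)
print(sensors.read_state()["ee_pos"])
T=eyes.camera("top");S=eyes.camera("side")
for n,p in(("T",T),("S",S)):
    print(n,blobs(p,(.568,.23),.031)[1],"nest",blobs(p,(.4985,-.253),.042)[1])
    for x0,z in(([.568,.231,-.11],(.008,.031)),([.4985,-.253,-.265],(.028,.042))):
        print(fitbox(p,blue(p),x0,.150,.062,*z,inner=(.6,.4) if z[0]<.02 else (.9,.8)))
c=lambda x,y:(x/4-.5+170,y/4-.5+150)
print([at(T,*c(*q),.031)[:2] for q in[(112,106),(190,109),(168,294),(93,288)]])
save(S,"pics/s_full.png");save(T,"pics/t_full.png")
o=np.zeros((600,800,3),np.uint8)
for i,(p,c) in enumerate(((T,(.568,.23,.03)),(T,(.4985,-.253,.042)),(S,(.568,.23,.03)),(S,(.4985,-.253,.042)))):
    u,v=np.round(proj(p,c)).astype(int);im=cv2.resize(p["pixels"][v-30:v+30,u-40:u+40,::-1],(400,300),interpolation=cv2.INTER_CUBIC)
    P=[box(.568,.232,-.11,.15,.062,.005,.031),box(.4985,-.253,-.265,.15,.062,.018,.042)][i%2]
    for X in P[4:]:
        q=(proj(p,X)-[u-40,v-30]+.5)*5;cv2.circle(im,tuple(int(t) for t in q),2,(0,255,255),-1)
    y,x=(i//2)*300,(i%2)*400;o[y:y+300,x:x+400]=im
cv2.imwrite("pics/fit.png",o)
E
```

```text
[ 0.4043 -0.0041  0.203 ]
T ((569.6482543945312, 233.5098419189453), (64.4591293334961, 151.83914184570312), 83.7051773071289) nest ((499.5206298828125, -250.5902862548828), (64.72106170654297, 152.5430908203125), 74.60816192626953)
(array([ 0.5703,  0.2354, -0.1087]), np.float64(261.63003955209535))
(array([ 0.5001, -0.2514, -0.2679]), np.float64(45.50496828143022))
S ((566.4067993164062, 221.46694946289062), (76.58941650390625, 149.18617248535156), 83.63704681396484) nest ((495.652587890625, -260.42242431640625), (68.37110900878906, 147.84767150878906), 74.69188690185547)
(array([ 0.5667,  0.231 , -0.1154]), np.float64(151.0010845347943))
(array([ 0.4964, -0.2553, -0.2527]), np.float64(62.22208607266437))
[array([0.6466, 0.2578]), array([0.6422, 0.1932]), array([0.4902, 0.2113]), array([0.4964, 0.2726])]
```

View pics/fit.png

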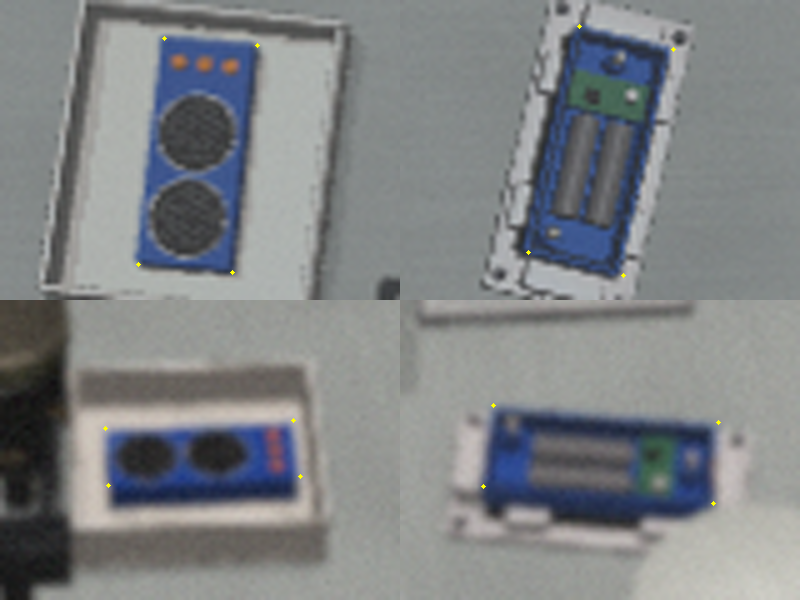

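Overlays agree in both views. The shell is at (0.5685, 0.233, yaw −6.3°) and the back shell at (0.4985, −0.2535, yaw −15.2°). I'll go for the grasp.

Call:
arm_command --steps '[{"slide":[0.0274,0.0395,0],"rot":[0,0,0.5],"grip":1},{"slide":[0.0274,0.0395,0],"rot":[0,0,0.5],"grip":1},{"slide":[0.0274,0.0395,0],"rot":[0,0,0],"grip":1},{"slide":[0.0274,0.0395,0],"rot":[0,0,0],"grip":1},{"slide":[0.0274,0.0395,0],"rot":[0,0,0],"grip":1},{"slide":[0.0274,0.0395,0],"rot":[0,0,0],"grip":1},{"slide":[0,0,-0.03],"rot":[0,0,0],"grip":1},{"slide":[0,0,-0.04],"rot":[0,0,0],"grip":1}]'

```text
time: 12.9
ee_pos: [0.569, 0.234, 0.1324]
eef_rot: [0.998, -0.055, 0.0, -0.001]
ft_force: [0.2, 0.3, -0.3]
width: 0.0871
grip_force: 0.0
```

Call:
arm_command --steps '[{"slide":[0,0,-0.04],"rot":[0,0,0],"grip":1},{"slide":[0,0,-0.04],"rot":[0,0,0],"grip":1},{"slide":[0,0,-0.025],"rot":[0,0,0],"grip":1},{"slide":[0,0,-0.01],"rot":[0,0,0],"grip":1},{"slide":[0,0,-0.006],"rot":[0,0,0],"grip":1},{"slide":[0,0,0],"rot":[0,0,0],"grip":1},{"slide":[0,0,0],"rot":[0,0,0],"grip":1},{"slide":[0,0,0],"rot":[0,0,0],"grip":1}]'

```text
time: 13.9
ee_pos: [0.5687, 0.2331, 0.013]
eef_rot: [0.998, -0.056, 0.001, -0.0]
ft_force: [1.2, 0.4, -1.0]
width: 0.0869
grip_force: 0.0
```

Call:
arm_command --newtons 40 --steps '[{"slide":[0,0,-0.002],"rot":[0,0,0],"grip":1},{"slide":[0,0,-0.002],"rot":[0,0,0],"grip":1},{"slide":[0,0,0],"rot":[0,0,0],"grip":0},{"slide":[0,0,0],"rot":[0,0,0],"grip":0},{"slide":[0,0,0],"rot":[0,0,0],"grip":0},{"slide":[0,0,0],"rot":[0,0,0],"grip":0},{"slide":[0,0,0],"rot":[0,0,0],"grip":0},{"slide":[0,0,0],"rot":[0,0,0],"grip":0}]'

```text
time: 14.9
ee_pos: [0.5683, 0.233, 0.0083]
eef_rot: [0.998, -0.056, 0.0, 0.0]
ft_force: [-0.1, -0.1, -0.1]
width: 0.0618
grip_force: 40.0
```

Call:
arm_command --steps '[{"slide":[0,0,0.005],"rot":[0,0,0],"grip":0},{"slide":[0,0,0.015],"rot":[0,0,0],"grip":0},{"slide":[0,0,0.025],"rot":[0,0,0],"grip":0},{"slide":[0,0,0.035],"rot":[0,0,0],"grip":0},{"slide":[0,0,0.035],"rot":[0,0,0],"grip":0},{"slide":[0,0,0.03],"rot":[0,0,0],"grip":0},{"slide":[0,0,0],"rot":[0,0,0],"grip":0},{"slide":[0,0,0],"rot":[0,0,0],"grip":0}]'

```text
time: 15.9
ee_pos: [0.5679, 0.2327, 0.1528]
eef_rot: [0.998, -0.056, -0.0, 0.0]
ft_force: [-0.2, 0.7, -2.5]
width: 0.0618
grip_force: 40.0
```

Call:
arm_command --steps '[{"slide":[-0.007,-0.0486,0],"rot":[0,0,-0.89],"grip":0},{"slide":[-0.007,-0.0486,0],"rot":[0,0,-0.89],"grip":0},{"slide":[-0.007,-0.0486,0],"rot":[0,0,-0.89],"grip":0},{"slide":[-0.007,-0.0486,0],"rot":[0,0,-0.89],"grip":0},{"slide":[-0.007,-0.0486,0],"rot":[0,0,-0.89],"grip":0},{"slide":[-0.007,-0.0486,0],"rot":[0,0,-0.89],"grip":0},{"slide":[-0.007,-0.0486,0],"rot":[0,0,-0.89],"grip":0},{"slide":[-0.007,-0.0486,0],"rot":[0,0,-0.89],"grip":0}]'

```text
time: 16.9
ee_pos: [0.5111, -0.1573, 0.1521]
eef_rot: [0.993, -0.118, -0.001, -0.0]
ft_force: [0.6, -0.1, -2.2]
width: 0.0619
grip_force: 40.0
```

Call:
arm_command --steps '[{"slide":[-0.007,-0.0486,0],"rot":[0,0,-0.89],"grip":0},{"slide":[-0.007,-0.0486,0],"rot":[0,0,-0.89],"grip":0},{"slide":[0,0,-0.02],"rot":[0,0,0],"grip":0},{"slide":[0,0,-0.03],"rot":[0,0,0],"grip":0},{"slide":[0,0,-0.02],"rot":[0,0,0],"grip":0},{"slide":[0,0,0],"rot":[0,0,0],"grip":0},{"slide":[0,0,0],"rot":[0,0,0],"grip":0},{"slide":[0,0,0],"rot":[0,0,0],"grip":0}]'

```text
time: 17.9
ee_pos: [0.4988, -0.2532, 0.0842]
eef_rot: [0.991, -0.133, 0.001, 0.0]
ft_force: [0.4, -0.5, -2.5]
width: 0.0615
grip_force: 40.0
```

```bash
python3 - <<'E'
from h import *
np.set_printoptions(precision=4,suppress=True)
s=sensors.read_state();e=s["ee_pos"];print(e,2*np.degrees(np.arctan2(s["eef_rot"][1],s["eef_rot"][0])))
T=eyes.camera("top");S=eyes.camera("side")
o=np.zeros((400,800,3),np.uint8)
for i,p in enumerate((T,S)):
    u,v=np.round(proj(p,[.4985,-.2535,.06])).astype(int);im=cv2.resize(p["pixels"][v-30:v+30,u-30:u+30,::-1],(400,400),interpolation=cv2.INTER_CUBIC)
    for P,c in((box(e[0],e[1],-.267,.15,.062,e[2]-.0033,e[2]+.0227),(0,255,255)),(box(.4985,-.2535,-.267,.15,.062,.018,.042)[4:],(0,255,0))):
        for X in P:
            q=(proj(p,X)-[u-30,v-30]+.5)*400/60;cv2.circle(im,tuple(int(t) for t in q),2,c,-1)
    o[:,i*400:i*400+400]=im
cv2.imwrite("pics/above.png",o)
E
```

```text
[ 0.4988 -0.2532  0.0842] -15.287808215635621
```

View pics/above.png

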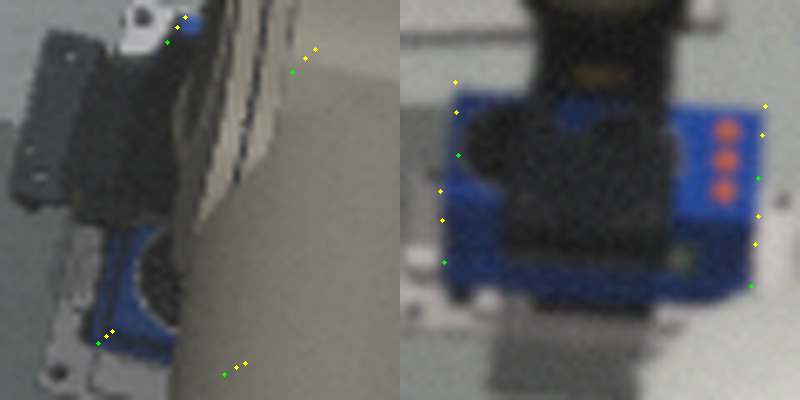

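Side view: the front shell hangs over the nest with its buttons at the port end, and its corners match the prediction to about 1 px. I'll descend slowly.

Call:
arm_command --steps '[{"slide":[0,0,-0.01],"rot":[0,0,0],"grip":0},{"slide":[0,0,-0.01],"rot":[0,0,0],"grip":0},{"slide":[0,0,-0.005],"rot":[0,0,0],"grip":0},{"slide":[0,0,-0.001],"rot":[0,0,0],"grip":0},{"slide":[0,0,-0.001],"rot":[0,0,0],"grip":0},{"slide":[0,0,-0.001],"rot":[0,0,0],"grip":0},{"slide":[0,0,0],"rot":[0,0,0],"grip":0},{"slide":[0,0,0],"rot":[0,0,0],"grip":0}]'

```text
time: 19.0
ee_pos: [0.4983, -0.2531, 0.0554]
eef_rot: [0.991, -0.133, 0.0, 0.0]
ft_force: [0.2, -0.3, -2.0]
width: 0.0618
grip_force: 40.0
```

Call:
arm_command --steps '[{"slide":[0,0,-0.001],"rot":[0,0,0],"grip":0},{"slide":[0,0,-0.001],"rot":[0,0,0],"grip":0},{"slide":[0,0,0],"rot":[0,0,0],"grip":0},{"slide":[0,0,0],"rot":[0,0,0],"grip":0},{"slide":[0,0,0],"rot":[0,0,0],"grip":0},{"slide":[0,0,0],"rot":[0,0,0],"grip":0},{"slide":[0,0,0],"rot":[0,0,0],"grip":0},{"slide":[0,0,0],"rot":[0,0,0],"grip":0}]'

```text
time: 20.0
ee_pos: [0.4982, -0.253, 0.0532]
eef_rot: [0.991, -0.133, -0.0, 0.0]
ft_force: [-0.7, 1.3, -1.3]
width: 0.0619
grip_force: 40.0
```

Call:
arm_command --steps '[{"slide":[0,0,-0.001],"rot":[0,0,0],"grip":0},{"slide":[0,0,-0.001],"rot":[0,0,0],"grip":0},{"slide":[0,0,0],"rot":[0,0,0],"grip":0},{"slide":[0,0,0],"rot":[0,0,0],"grip":0},{"slide":[0,0,0],"rot":[0,0,0],"grip":0},{"slide":[0,0,0],"rot":[0,0,0],"grip":0},{"slide":[0,0,0],"rot":[0,0,0],"grip":0},{"slide":[0,0,0],"rot":[0,0,0],"grip":0}]'

```text
time: 21.0
ee_pos: [0.4982, -0.2529, 0.0512]
eef_rot: [0.991, -0.133, -0.0, -0.0]
ft_force: [-1.0, 4.1, -1.5]
width: 0.0621
grip_force: 40.0
```

```bash
python3 - <<'E'
from h import *
for _ in range(4):
    s=sensors.read_state();print(s["ee_pos"],s["ft_force"],s["torque"]);eyes.camera("side")
E
```

```text
[ 0.49820874 -0.25286109  0.05121584] [-1.00772762  4.07468949 -1.46705124] [ 1.06035585  0.2206703  -0.20025336]
[ 0.49820802 -0.25281992  0.05119044] [-1.72651904  4.54362004 -2.60471803] [ 1.09190263  0.19850108 -0.22448914]
[ 0.49820332 -0.25286406  0.05122576] [-0.82067684  4.32178573 -0.80719919] [ 1.05908197  0.2615133  -0.20431891]
[ 0.49819218 -0.25283789  0.05121243] [-1.50786848  5.56711616 -2.00578651] [ 1.14714501  0.2998594  -0.12585727]
```

Sideways force toward +y means I sit slightly too far toward −y. I'll ease over and look at the force.

Call:
arm_command --steps '[{"slide":[0,0.0004,0],"rot":[0,0,0],"grip":0},{"slide":[-0.0002,0.0004,0],"rot":[0,0,0],"grip":0},{"slide":[0,0,0],"rot":[0,0,0],"grip":0},{"slide":[0,0,0],"rot":[0,0,0],"grip":0},{"slide":[0,0,0],"rot":[0,0,0],"grip":0},{"slide":[0,0,0],"rot":[0,0,0],"grip":0},{"slide":[0,0,0],"rot":[0,0,0],"grip":0},{"slide":[0,0,0],"rot":[0,0,0],"grip":0}]'

```text
time: 22.2
ee_pos: [0.4981, -0.2524, 0.0513]
eef_rot: [0.991, -0.133, 0.0, 0.0]
ft_force: [-0.8, 0.2, -1.9]
width: 0.0615
grip_force: 40.0
```

Call:
arm_command --steps '[{"slide":[0,0,-0.001],"rot":[0,0,0],"grip":0},{"slide":[0,0,-0.001],"rot":[0,0,0],"grip":0},{"slide":[0,0,0],"rot":[0,0,0],"grip":0},{"slide":[0,0,0],"rot":[0,0,0],"grip":0},{"slide":[0,0,0],"rot":[0,0,0],"grip":0},{"slide":[0,0,0],"rot":[0,0,0],"grip":0},{"slide":[0,0,0],"rot":[0,0,0],"grip":0},{"slide":[0,0,0],"rot":[0,0,0],"grip":0}]'

```text
time: 23.2
ee_pos: [0.498, -0.2522, 0.0493]
eef_rot: [0.991, -0.133, -0.0, 0.0]
ft_force: [-0.1, 0.1, -1.1]
width: 0.0617
grip_force: 40.0
```

Call:
arm_command --steps '[{"slide":[0,0,-0.001],"rot":[0,0,0],"grip":0},{"slide":[0,0,-0.001],"rot":[0,0,0],"grip":0},{"slide":[0,0,-0.001],"rot":[0,0,0],"grip":0},{"slide":[0,0,0],"rot":[0,0,0],"grip":0},{"slide":[0,0,0],"rot":[0,0,0],"grip":0},{"slide":[0,0,0],"rot":[0,0,0],"grip":0},{"slide":[0,0,0],"rot":[0,0,0],"grip":0},{"slide":[0,0,0],"rot":[0,0,0],"grip":0}]'

```text
time: 24.2
ee_pos: [0.4981, -0.2522, 0.0463]
eef_rot: [0.991, -0.133, 0.0, 0.0]
ft_force: [0.1, 0.6, -2.1]
width: 0.0618
grip_force: 40.0
```

Call:
arm_command --steps '[{"slide":[0,0,-0.001],"rot":[0,0,0],"grip":0},{"slide":[0,0,-0.001],"rot":[0,0,0],"grip":0},{"slide":[0,0,0],"rot":[0,0,0],"grip":0},{"slide":[0,0,0],"rot":[0,0,0],"grip":0},{"slide":[0,0,0],"rot":[0,0,0],"grip":0},{"slide":[0,0,0],"rot":[0,0,0],"grip":0},{"slide":[0,0,0],"rot":[0,0,0],"grip":0},{"slide":[0,0,0],"rot":[0,0,0],"grip":0}]'

```text
time: 25.2
ee_pos: [0.4981, -0.2523, 0.0443]
eef_rot: [0.991, -0.133, 0.0, 0.0]
ft_force: [-1.1, 0.9, 2.9]
width: 0.0616
grip_force: 40.0
```

Seated, with contact starting at TCP z≈0.045. Before pressing I'll lift 2 mm and probe the sideways play so I can centre it.

Call:
arm_command --steps '[{"slide":[0,0,0.002],"rot":[0,0,0],"grip":0},{"slide":[0,0.0008,0],"rot":[0,0,0],"grip":0},{"slide":[0,0.0007,0],"rot":[0,0,0],"grip":0},{"slide":[0,0,0],"rot":[0,0,0],"grip":0},{"slide":[0,0,0],"rot":[0,0,0],"grip":0},{"slide":[0,0,0],"rot":[0,0,0],"grip":0},{"slide":[0,0,0],"rot":[0,0,0],"grip":0},{"slide":[0,0,0],"rot":[0,0,0],"grip":0}]'

```text
time: 26.2
ee_pos: [0.4981, -0.2507, 0.0463]
eef_rot: [0.991, -0.133, 0.0, 0.0]
ft_force: [0.9, -0.6, -1.7]
width: 0.0618
grip_force: 40.0
```

```bash
python3 - <<'E'
from h import *
s=sensors.read_state();print(s["ee_pos"],s["ft_force"],s["torque"],s["eef_rot"])
E
```

```text
[ 0.49808012 -0.25071789  0.0462785 ] [ 0.92592332 -0.58173065 -1.74058042] [-0.03068709  0.15169682 -0.01215797] [ 9.91115252e-01 -1.33005843e-01  1.34300850e-05  4.52304159e-05]
```

Call:
arm_command --steps '[{"slide":[0.0007,-0.0007,0],"rot":[0,0,0],"grip":0},{"slide":[0.0007,0,0],"rot":[0,0,0],"grip":0},{"slide":[0,0,0],"rot":[0,0,0],"grip":0},{"slide":[0,0,0],"rot":[0,0,0],"grip":0},{"slide":[0,0,0],"rot":[0,0,0],"grip":0},{"slide":[0,0,0],"rot":[0,0,0],"grip":0},{"slide":[0,0,0],"rot":[0,0,0],"grip":0},{"slide":[0,0,0],"rot":[0,0,0],"grip":0}]'

```text
time: 27.2
ee_pos: [0.4993, -0.2514, 0.0462]
eef_rot: [0.991, -0.133, -0.0, 0.0]
ft_force: [-2.6, 0.1, -1.3]
width: 0.0621
grip_force: 40.0
```

```bash
python3 - <<'E'
from h import *
s=sensors.read_state();print(s["ee_pos"],s["ft_force"],s["torque"],s["eef_rot"])
E
```

```text
[ 0.4992595  -0.25144754  0.04618679] [-2.55834645  0.09229517 -1.26586745] [-0.01405582  0.85302512  0.1033062 ] [ 9.91111596e-01 -1.33032930e-01 -2.03619380e-04  4.70045542e-05]
```

Call:
arm_command --steps '[{"slide":[-0.0014,0,0],"rot":[0,0,0],"grip":0},{"slide":[-0.001,0,0],"rot":[0,0,0],"grip":0},{"slide":[0,0,0],"rot":[0,0,0],"grip":0},{"slide":[0,0,0],"rot":[0,0,0],"grip":0},{"slide":[0,0,0],"rot":[0,0,0],"grip":0},{"slide":[0,0,0],"rot":[0,0,0],"grip":0},{"slide":[0,0,0],"rot":[0,0,0],"grip":0},{"slide":[0,0,0],"rot":[0,0,0],"grip":0}]'

```text
time: 28.2
ee_pos: [0.4971, -0.2514, 0.0463]
eef_rot: [0.991, -0.133, 0.0, 0.0]
ft_force: [-0.0, -0.1, -2.1]
width: 0.0619
grip_force: 40.0
```

```bash
python3 - <<'E'
from h import *
s=sensors.read_state();print(s["ee_pos"],s["ft_force"],s["torque"],s["eef_rot"])
E
```

```text
[ 0.49709227 -0.25142341  0.04628451] [-0.00461212 -0.13214786 -2.10225562] [0.07287657 0.02986433 0.04985616] [ 9.91111852e-01 -1.33031177e-01  3.02731646e-05  4.26791259e-05]
```

The play is centred near (0.498, −0.2515). I'll return there and probe yaw the same way.

Call:
arm_command --steps '[{"slide":[0.0009,0,0],"rot":[0,0,0.6],"grip":0},{"slide":[0,0,0],"rot":[0,0,0.6],"grip":0},{"slide":[0,0,0],"rot":[0,0,0],"grip":0},{"slide":[0,0,0],"rot":[0,0,0],"grip":0},{"slide":[0,0,0],"rot":[0,0,0],"grip":0},{"slide":[0,0,0],"rot":[0,0,0],"grip":0},{"slide":[0,0,0],"rot":[0,0,0],"grip":0},{"slide":[0,0,0],"rot":[0,0,0],"grip":0}]'

```text
time: 29.2
ee_pos: [0.498, -0.2516, 0.0463]
eef_rot: [0.992, -0.123, 0.0, 0.0]
ft_force: [0.5, -2.3, -2.4]
width: 0.0619
grip_force: 40.0
```

```bash
python3 - <<'E'
from h import *
s=sensors.read_state();print(s["ee_pos"],s["ft_force"],s["torque"],s["eef_rot"])
E
```

```text
[ 0.49799375 -0.2515522   0.04630725] [ 0.52796906 -2.34650895 -2.35651815] [-0.32113616 -0.11252661 -0.76986222] [ 9.92442954e-01 -1.22706831e-01  7.04924795e-05  1.04793209e-04]
```

Call:
arm_command --steps '[{"slide":[0,0,0],"rot":[0,0,-1.2],"grip":0},{"slide":[0,0,0],"rot":[0,0,-1.2],"grip":0},{"slide":[0,0,0],"rot":[0,0,0],"grip":0},{"slide":[0,0,0],"rot":[0,0,0],"grip":0},{"slide":[0,0,0],"rot":[0,0,0],"grip":0},{"slide":[0,0,0],"rot":[0,0,0],"grip":0},{"slide":[0,0,0],"rot":[0,0,0],"grip":0},{"slide":[0,0,0],"rot":[0,0,0],"grip":0}]'

```text
time: 30.2
ee_pos: [0.4979, -0.2514, 0.0462]
eef_rot: [0.99, -0.143, -0.0, 0.0]
ft_force: [-2.0, -0.9, -1.3]
width: 0.0619
grip_force: 40.0
```

```bash
python3 - <<'E'
from h import *
s=sensors.read_state();print(s["ee_pos"],s["ft_force"],s["torque"],s["eef_rot"])
E
```

```text
[ 0.49788993 -0.25140171  0.04622865] [-1.96414996 -0.88611899 -1.30336382] [-0.14644093  0.34073251  0.08839838] [ 9.89668902e-01 -1.43371744e-01 -8.08602573e-05  3.63876205e-05]
```

Call:
arm_command --steps '[{"slide":[0.0001,0,0],"rot":[0,0,0.8],"grip":0},{"slide":[0,0,-0.001],"rot":[0,0,0],"grip":0},{"slide":[0,0,-0.001],"rot":[0,0,0],"grip":0},{"slide":[0,0,-0.001],"rot":[0,0,0],"grip":0},{"slide":[0,0,-0.0005],"rot":[0,0,0],"grip":0},{"slide":[0,0,0],"rot":[0,0,0],"grip":0},{"slide":[0,0,0],"rot":[0,0,0],"grip":0},{"slide":[0,0,0],"rot":[0,0,0],"grip":0}]'

```text
time: 31.2
ee_pos: [0.4984, -0.2513, 0.0434]
eef_rot: [0.991, -0.136, 0.0, 0.0]
ft_force: [-2.3, 1.7, 6.0]
width: 0.062
grip_force: 40.0
```

```bash
python3 - <<'E'
from h import *
for i in range(3):
    s=sensors.read_state();print(s["ee_pos"],s["ft_force"],s["torque"]);p=eyes.camera("side")
E
```

```text
[ 0.49844397 -0.25125342  0.04335245] [-2.26724189  1.66340196  5.98519807] [0.48489359 0.49642489 0.06762795]
[ 0.49844109 -0.2512452   0.04335009] [-2.9883371   1.22720546  6.70527732] [0.48460843 0.48194124 0.07813678]
[ 0.49844521 -0.25125444  0.04335517] [-1.71355961  1.47993811  6.71417668] [ 0.40546949  0.49206631 -0.00246327]
```

Call:
arm_command --steps '[{"slide":[-0.0004,0,0],"rot":[0,0,0],"grip":0},{"slide":[0,0,0],"rot":[0,0,0],"grip":0},{"slide":[0,0,-0.0007],"rot":[0,0,0],"grip":0},{"slide":[0,0,-0.0007],"rot":[0,0,0],"grip":0},{"slide":[0,0,-0.0007],"rot":[0,0,0],"grip":0},{"slide":[0,0,0],"rot":[0,0,0],"grip":0},{"slide":[0,0,0],"rot":[0,0,0],"grip":0},{"slide":[0,0,0],"rot":[0,0,0],"grip":0}]'

```text
time: 32.35
ee_pos: [0.4985, -0.2513, 0.0419]
eef_rot: [0.991, -0.136, 0.001, 0.0]
ft_force: [-3.4, 2.8, 12.4]
width: 0.0618
grip_force: 40.0
```

```bash
python3 - <<'E'
from h import *
for i in range(3):
    s=sensors.read_state();print(s["ee_pos"],s["ft_force"],s["torque"],s["eef_rot"]);p=eyes.camera("side")
u,v=np.round(proj(p,[.4985,-.2535,.05])).astype(int)
cv2.imwrite("pics/press.png",cv2.resize(p["pixels"][v-30:v+30,u-40:u+40,::-1],(800,600),interpolation=cv2.INTER_CUBIC))
E
```

```text
[ 0.49845885 -0.25127716  0.04193552] [-3.40045537  2.83686808 12.38968208] [0.71899194 0.80599765 0.01994597] [ 9.90661731e-01 -1.36340752e-01  6.99932190e-04  2.11359313e-04]
[ 0.49844718 -0.25128482  0.04189372] [-2.2700021   2.76000715 11.85338175] [0.64877061 0.84414192 0.02686462] [ 9.90661831e-01 -1.36340134e-01  6.76882615e-04  2.12827254e-04]
[ 0.49846082 -0.2512452   0.04190208] [-3.51880948  2.28373945 11.9164497 ] [0.6618629  0.78461612 0.02864584] [ 9.90665548e-01 -1.36313136e-01  6.79327474e-04  1.99713516e-04]
```

View pics/press.png

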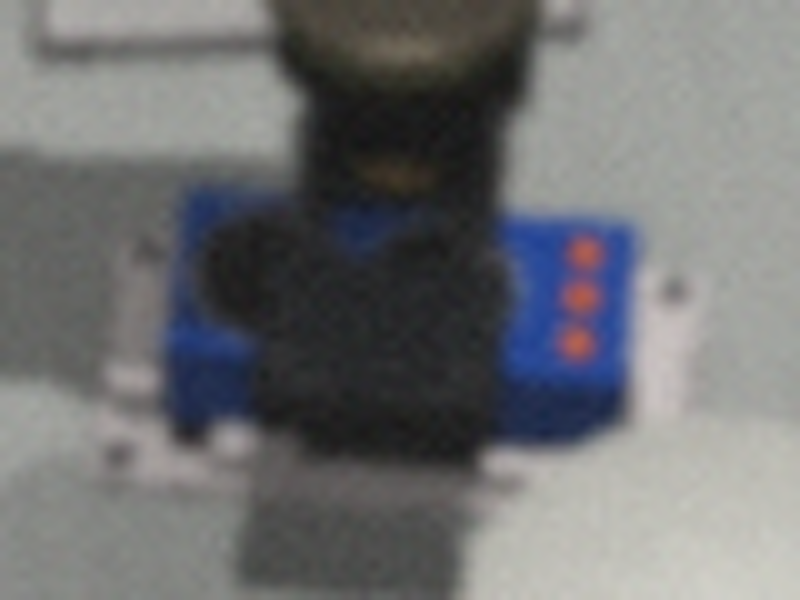

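The shells are closed and flush, with the buttons at the port end. The push is 12 N, so I'll trim it to about 15 N and ease the sideways force.

Call:
arm_command --steps '[{"slide":[-0.0005,0.0004,-0.0005],"rot":[0,0,0],"grip":0},{"slide":[-0.0003,0.0002,-0.0005],"rot":[0,0,0],"grip":0},{"slide":[0,0,0],"rot":[0,0,0],"grip":0},{"slide":[0,0,0],"rot":[0,0,0],"grip":0},{"slide":[0,0,0],"rot":[0,0,0],"grip":0},{"slide":[0,0,0],"rot":[0,0,0],"grip":0},{"slide":[0,0,0],"rot":[0,0,0],"grip":0},{"slide":[0,0,0],"rot":[0,0,0],"grip":0}]'

```text
time: 33.5
ee_pos: [0.4985, -0.2513, 0.0415]
eef_rot: [0.991, -0.136, 0.002, 0.001]
ft_force: [-1.2, -0.1, 13.4]
width: 0.0617
grip_force: 40.0
```

```bash
python3 - <<'E'
from h import *
for i in range(5):
    s=sensors.read_state();print(s["time"],s["ee_pos"],s["ft_force"],s["width"]);p=eyes.camera("side")
E
```

```text
33.5 [ 0.49845789 -0.25127657  0.04149256] [-1.20705821 -0.06198606 13.36320963] 0.06172591625903682
33.55 [ 0.49845473 -0.25124907  0.04148421] [-1.92071845  1.53710282 13.76543782] 0.061483834261534115
33.6 [ 0.49844643 -0.25125142  0.04149198] [-1.80125174  1.70606289 13.19437454] 0.061597309392589575
33.65 [ 0.49845479 -0.25126284  0.0415044 ] [-1.15169319  0.96321485 14.17667809] 0.06175071281040256
33.7 [ 0.49845036 -0.25128387  0.0414858 ] [-1.72212279  0.49670886 15.24200037] 0.06185501273234796
```

Call:
arm_command --steps '[{"slide":[-0.0003,0.0002,-0.0003],"rot":[0,0,0],"grip":0},{"slide":[0,0,0],"rot":[0,0,0],"grip":0},{"slide":[0,0,0],"rot":[0,0,0],"grip":0},{"slide":[0,0,0],"rot":[0,0,0],"grip":0},{"slide":[0,0,0],"rot":[0,0,0],"grip":0},{"slide":[0,0,0],"rot":[0,0,0],"grip":0},{"slide":[0,0,0],"rot":[0,0,0],"grip":0},{"slide":[0,0,0],"rot":[0,0,0],"grip":0}]'

```text
time: 34.75
ee_pos: [0.4985, -0.2513, 0.0414]
eef_rot: [0.991, -0.136, 0.002, 0.001]
ft_force: [0.2, 1.0, 14.3]
width: 0.0612
grip_force: 40.0
```

```bash
python3 - <<'E'
from h import *
f=[]
for i in range(6):
    s=sensors.read_state();f.append(s["ft_force"]);eyes.camera("side")
m=np.mean(f,0);print(m,s["ee_pos"],s["width"])
if 13<m[2]<17: print(order.close_job())
E
```

```text
[-0.55478998  1.02391662 13.82275999] [ 0.49844831 -0.25124419  0.04139585] 0.06160329330212667
the job is handed in; nothing more can be done
None
```

I handed the job in at about 35 s: the lid lies flat on the counter, and the front shell is closed over the back shell with its buttons at the charging-port end, still gripped and pressed down with about 14 N.

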